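# Shingle the microscope filters by colour

### The arm

A 6-joint arm with a two-finger parallel gripper is mounted at the origin on the work surface. World frame = base frame: x ahead of the robot, y to its left, z up, the work surface at z = 0. Lengths are in m, angles in rad, forces in N, time in s.
With the tool pointing down it reaches from about 0.25 to 0.775 m from the base axis. Payload 4 kg.
Tool frame: the origin (TCP) lies at the very end of the fingers, on their centre line; the grasp point (between the pads) lies 19 mm behind it; z points along the fingers, y is the direction in which the jaws open and shut (so a half turn about z gives the same grasp; the last joint's range is limited). The gripper opens to 94 mm and grips with 3 to 60 N. Pads are 16 mm wide; open, the fingers measure 119 mm over their backs; the gripper's body (75 mm by 177 mm) begins 78 mm behind the grasp point.
Start: joints at [1.136, 0.087, 1.371, -0, 1.684, -0.103], TCP at [0.179, 0.52, 0.206] pointing down, gripper open.
Joint ranges: [-3.1, 3.1], [-0.76, 2.03], [0.27, 2.55], [-1.08, 4.22], [0.17, 2.65], [-2.57, 2.57]. Speed limits (rad/s): [2.79, 2.79, 3.14, 3.14, 3.14, 3.14].

### API

Orientations are given as [roll, pitch, yaw] about the fixed x, y, z axes, in that order (R = Rz(yaw) Ry(pitch) Rx(roll)).
In Python, from bench import robot, snapshot, calibration gives the robot as it stands. The module is installed in compiled form; this text tells all that it offers.
- The arm moves only by the tool servo_tool, never from a script. Its argument "series" is text: rows parted by semicolons, each of 5 numbers parted by spaces: the closure, from -1 (fully open) to 1 (shut), then the shift along the tool's x, y, z in cm, then the turn about the tool's z in rad. A call has 1 to 20 rows; each row is the pose to reach, as a shift and turn from the pose commanded when the call began, along the tool's axes at that moment; what a row does not reach only later rows make up. A row lasts 1/12 s, in which the tool goes at most 41.7 mm and 7.16 degrees, less where a joint would pass 70% of its speed; a pose out of reach is approached as far as the arm can. A call with a gripper value outside its range is refused whole. The fingers move at their own pace and stop on an object; the grip force is fixed at half the most. Time passes only in rows, so rows that repeat a pose let the fingers close. It gives the time, the measured TCP pose, the force and the opening at its end, in the units of the state.
- robot.get_obs(): the state, without advancing time (a new reading comes with each control period).
- snapshot(name): name is "scene" or "top" or "wrist"; returns (picture, depth): 420x560x3 uint8, red, green, blue; 420x560 float32, m along the optical axis (not along the pixel's ray), 0 where there is no reading.
- calibration(name): a dict with "fx", "fy", "cx", "cy" (pixels), "rvec" (rotation vector, rad) and "tvec" (3), from world to camera coordinates, as OpenCV has them; the wrist camera has in their place "tool_from_camera" (4x4, takes a point from camera to tool coordinates, whose origin is the TCP and whose axes are the flange's). Camera axes: x right, y down, z forward; pixel columns grow to the right and rows downward; lengths in m; the calibration is good to about 2 mm. A picture is of the moment at which its call begins: read the wrist's pose just before it. calibration takes no time and is no camera call.
- robot.close_job(): hands the job in, once; it reports no verdict.
The state is a dict: "time": time; "joint_positions": joint angles; "qvel": joint speeds; "joint_torque": joint torques, N m; "tool_pos": TCP position; "ee_rot": TCP orientation; "wrist_force": force on the tool from outside, world axes, zero at the start; "wrist_torque": the same for the moment, N m; "width": finger opening in m.
Only numpy, scipy, OpenCV 4.12 (cv2) and the standard library are available. Lean on these libraries where they do the work, as an engineer would, in place of code of your own. Each camera call takes 0.05 s, during which the arm holds its last target. There are 200 camera calls.

### The job

Set out the colour filters on the grey tray in the order orange, yellow, green, blue: lay the orange plate flat with its short edge close against the white end stop (within a centimetre), then shingle the others one after another towards the black stop like roof tiles, each lapping about 20 mm over the plate before it with its far edge down on the tray, all lengthways and in line along the middle of the tray. Finally stand the brass weight on the middle of the blue plate and let everything rest. Leave the white dish and the amber jar where they are.

Things in the scene. Friction and masses are not known exactly. Their poses are not given: they have to be found in the camera images.
- orange_mid (a point): loose orange colour-filter plate, a rigid rectangular slab 70 x 50 x 8 mm, about 45 g, lying flat on the bench at the start. This point is its centre (4 mm above its underside). x runs along the 70 mm length, y along the 50 mm width, z through the thickness; it is the same turned by half a turn or over.
- yellow_mid (a point): loose yellow colour-filter plate, a rigid rectangular slab 70 x 50 x 8 mm, about 45 g, lying flat on the bench at the start. This point is its centre (4 mm above its underside). x runs along the 70 mm length, y along the 50 mm width, z through the thickness; it is the same turned by half a turn or over.
- green_mid (a point): loose green colour-filter plate, a rigid rectangular slab 70 x 50 x 8 mm, about 45 g, lying flat on the bench at the start. This point is its centre (4 mm above its underside). x runs along the 70 mm length, y along the 50 mm width, z through the thickness; it is the same turned by half a turn or over.
- blue_mid (a point): loose blue colour-filter plate, a rigid rectangular slab 70 x 50 x 8 mm, about 45 g, lying flat on the bench at the start. This point is its centre (4 mm above its underside). x runs along the 70 mm length, y along the 50 mm width, z through the thickness; it is the same turned by half a turn or over.
- weight_mid (a point): loose brass weight, a plain upright cylinder 30 mm in diameter, 40 mm high, about 200 g, with two dark bands, standing on the bench. This point is its centre (20 mm above its underside); z is its axis, up.
- tray: grey fixed flat filter tray, 310 x 100 x 6 mm, no side walls, lying on the bench, long way roughly across in front of the robot. Origin: centre of its underside, on the bench (its top is 6 mm higher); x runs along its length (towards either stop), y across it.
- white_stop: white end stop fixed on one end of the tray (which end it is varies): a bar 16 mm along the tray, 90 mm across it, 18 mm high. Origin: centre of its underside, on the tray's top, on the tray's centre line, 147 mm from the tray's middle; its inner face is 8 mm nearer the middle. The fan starts at this stop. The room between the two stops is 278 mm.
- black_stop: black end stop fixed on one end of the tray (which end it is varies): a bar 16 mm along the tray, 90 mm across it, 18 mm high. Origin: centre of its underside, on the tray's top, on the tray's centre line, 147 mm from the tray's middle; its inner face is 8 mm nearer the middle.
- dish: white open dish, 60 mm in diameter, 14 mm high, standing loose on the bench; a bystander, leave alone. Origin: centre of its underside.
- jar: small closed amber jar with black cap, 42 mm in diameter, 45 mm high, standing loose on the bench; a bystander, leave alone. Origin: centre of its underside.
Things that resemble listed ones, but are neither listed nor needed, are in the scene too. What is meant by the part that bears green_mid is not pink, and is the smaller of those in its own colour. What is shaped like the part that bears yellow_mid but brown or pink is not meant.

How it is judged:
By the outcome, as a careful person would: the job done as asked, in the order asked, and still so for the second after the job is handed in, with the robot touching nothing.
It also fails if it takes over 118 s, if anything falls off the work surface, if the arm or the gripper's body presses on something with over 40 N, if the wrist force passes 120 N, or if a joint passes its speed limit or range.

## Working session

There is one attempt and no reset: what is moved stays moved. The work goes in short steps, Python scripts to look and compute and a tool call to move; the robot and the scene stay as the last step left them, time stands still between calls to the robot, and variables do not carry over. Pictures are saved under pics/ and viewed, about 12 in all and at most 16, crops included, and the job is handed in when it is done.

Besides the shell and the picture viewer there is one more tool, called after ">>>" as a command line: name --argument value ..., lists and objects as JSON in quotes. servo_tool: Moves the arm, as the interface text tells. Its arguments: {"type":"object","properties":{"series":{"type":"string"}},"required":["series"]}

```bash
mkdir -p pics; cat > h.py <<'E'
import numpy as np,cv2
from bench import robot,snapshot,calibration
def cam(n):
    c=calibration(n);K=np.array([[c['fx'],0,c['cx']],[0,c['fy'],c['cy']],[0,0,1]])
    if n=='wrist':
        o=robot.get_obs()
        from scipy.spatial.transform import Rotation as R
        T=np.eye(4);T[:3,:3]=R.from_euler('xyz',o['ee_rot']).as_matrix();T[:3,3]=o['tool_pos']
        M=T@np.array(c['tool_from_camera']);return K,M[:3,:3],M[:3,3]
    Rm=cv2.Rodrigues(np.array(c['rvec'],float))[0];return K,Rm.T,-Rm.T@np.array(c['tvec'],float)
def ray(C,uv,z):
    K,R,t=C;d=(R@np.linalg.inv(K)@np.c_[np.array(uv,float).reshape(-1,2),np.ones(np.array(uv).size//2)].T).T
    return t+d*((z-t[2])/d[:,2])[:,None]
def pts(C,D):
    K,R,t=C;v,u=np.mgrid[:D.shape[0],:D.shape[1]]
    p=np.stack([(u-K[0,2])/K[0,0]*D,(v-K[1,2])/K[1,1]*D,D],-1);return p@R.T+t
def shot(n,f=None):
    C=cam(n);P,D=snapshot(n)
    if f: cv2.imwrite('pics/'+f,P[:,:,::-1])
    return C,P,D
E
python3 - <<'E'
from h import *
print(robot.get_obs())
for n in('top','scene'):
    C,P,D=shot(n,n+'.png');np.savez(n,P=P,D=D);print(n,C[2],C[1][:,2])
E
```

```text
{'time': 0.0, 'joint_positions': array([ 1.13590628e+00,  8.79459058e-02,  1.37228087e+00,  1.84192900e-05,
        1.68359883e+00, -1.03083959e-01]), 'qvel': array([ 0.0011723 , -0.00124974, -0.0027167 , -0.00032566,  0.00123614,
        0.00178534]), 'joint_torque': array([ 3.46199176e-04, -3.40173268e+01, -3.02431154e+01,  7.18262815e-02,
        3.28353408e-02, -1.90000405e-04]), 'tool_pos': array([0.17891468, 0.51949092, 0.20429566]), 'ee_rot': array([-3.13937344e+00, -2.47983301e-04,  2.80978835e+00]), 'wrist_force': array([-0.09001062, -0.52666061,  0.32730721]), 'wrist_torque': array([-0.01527921, -0.02727256, -0.06025844]), 'width': 0.09406024764173125}
top [0.31414179 0.05347982 1.08992801] [ 0.18535778 -0.01728117 -0.98251914]
scene [1.16427234 0.50156825 0.7356899 ] [-0.61168634 -0.45131673 -0.64973304]
```

View pics/top.png

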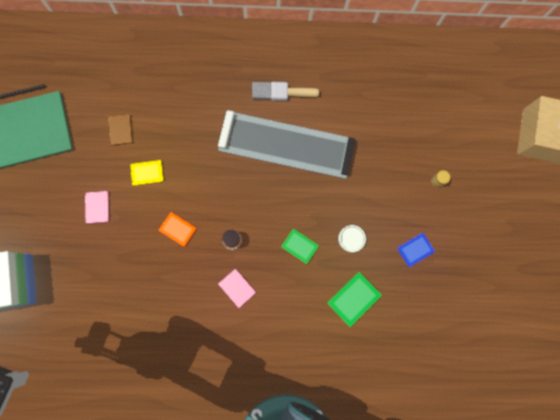

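View pics/scene.png

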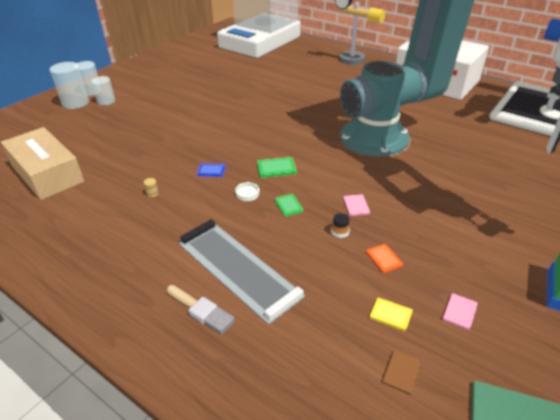

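Top view: orange (177,229), yellow (147,172), weight (442,178), blue (416,249), white stop at (227,130), black stop at (347,157). There are two green plates: a small one at (300,246) and a large one at (354,299). The small one is meant; pink and brown are decoys.

```bash
cat >> h.py <<'E'
RNG={'orange':((5,150,120),(14,255,255)),'yellow':((22,150,120),(33,255,255)),'green':((50,150,80),(75,255,255)),'blue':((110,120,80),(128,255,255))}
def blobs(P,col,amin=60):
    m=cv2.inRange(cv2.cvtColor(P,cv2.COLOR_RGB2HSV),*RNG[col])
    m=cv2.morphologyEx(m,cv2.MORPH_OPEN,np.ones((3,3)))
    cs=cv2.findContours(m,cv2.RETR_EXTERNAL,cv2.CHAIN_APPROX_NONE)[0]
    return [c for c in cs if cv2.contourArea(c)>amin]
def rect(C,c,z):
    p=ray(C,c.reshape(-1,2),z)[:,:2].astype(np.float32)
    (x,y),(w,h),a=cv2.minAreaRect(p*1000); 
    if w<h: w,h,a=h,w,a+90
    return x/1000,y/1000,w,h,(a+90)%180-90
E
python3 - <<'E'
from h import *
z=np.load('top.npz');P,D=z['P'],z['D'];C=cam('top');X=pts(C,D)
for k in RNG:
    for c in blobs(P,k):
        r=rect(C,c,.008);u,v=c.reshape(-1,2).mean(0).astype(int)
        print(k,(u,v),np.round(r,3),'z',np.round(X[v,u],3))
# tray by height
B=((X[...,2]>.003)&(X[...,2]<.04)).astype(np.uint8)
B[:, :210]=0;B[:,360:]=0;B[:105]=0;B[185:]=0
g=P[B>0]; 
B=cv2.morphologyEx(B,cv2.MORPH_OPEN,np.ones((3,3)))
c=max(cv2.findContours(B,0,1)[0],key=cv2.contourArea);print('tray',rect(C,c,.006))
for n,uv in(('white',(227,130)),('black',(345,157)),('weight',(442,178)),('jar',(232,239)),('dish',(352,239))):
    print(n,X[uv[1],uv[0]],P[uv[1],uv[0]])
w=(X[...,2]>.03)&(X[...,2]<.05);w[:,:425]=0;w[:,460:]=0;w[:165]=0;w[195:]=0
print('weight',np.median(X[w],0),w.sum(),(X[w].min(0)+X[w].max(0))/2)
cv2.imwrite('pics/crop.png',cv2.resize(P[100:340,80:480,::-1],None,fx=2,fy=2,interpolation=cv2.INTER_CUBIC))
E
```

```text
orange (np.int64(209), np.int64(366)) [ 0.163  0.169 74.833 60.151 63.57 ] z [0.16  0.172 0.001]
orange (np.int64(111), np.int64(342)) [ 0.205  0.385 28.702 26.77  66.141] z [ 0.205  0.389 -0.001]
orange (np.int64(238), np.int64(326)) [  0.245   0.114  35.269  19.348 -87.864] z [ 0.246  0.112 -0.002]
orange (np.int64(313), np.int64(72)) [ 8.5200e-01 -4.7000e-02  3.1163e+01  2.4585e+01  6.3527e+01] z [ 0.859 -0.048  0.001]
orange (np.int64(260), np.int64(205)) [ 5.180000e-01  3.000000e-02  1.397266e+03  9.478150e+02 -8.998600e+01] z [0.521 0.072 0.003]
yellow (np.int64(442), np.int64(176)) [  0.601  -0.358  28.914  26.746 -88.246] z [ 0.594 -0.344  0.039]
yellow (np.int64(146), np.int64(172)) [  0.59    0.339  75.899  55.854 -80.185] z [0.591 0.34  0.007]
green (np.int64(354), np.int64(298)) [  0.313  -0.146 101.719  71.698 -45.317] z [ 0.314 -0.145  0.009]
green (np.int64(299), np.int64(245)) [ 4.2700e-01 -2.2000e-02  6.9518e+01  5.0389e+01  5.7561e+01] z [ 0.429 -0.02   0.01 ]
blue (np.int64(415), np.int64(249)) [  0.427  -0.288  72.14   51.412 -58.367] z [ 0.428 -0.286  0.008]
tray (0.6687244262695312, 0.013006805419921875, 314.5830383300781, 101.980224609375, 79.16371154785156)
white [0.69465099 0.15463051 0.02051728] [237 239 228]
black [ 0.63827054 -0.12423098  0.01816341] [73 71 72]
weight [ 0.58791332 -0.34202441  0.04354113] [221 189  89]
jar [0.43470615 0.13020492 0.0448132 ] [77 64 64]
dish [ 0.44695029 -0.14220678  0.00517479] [246 251 234]
weight [ 0.59056894 -0.34628911  0.03961272] 150 [ 0.59130007 -0.34723711  0.03710143]
```

View pics/crop.png

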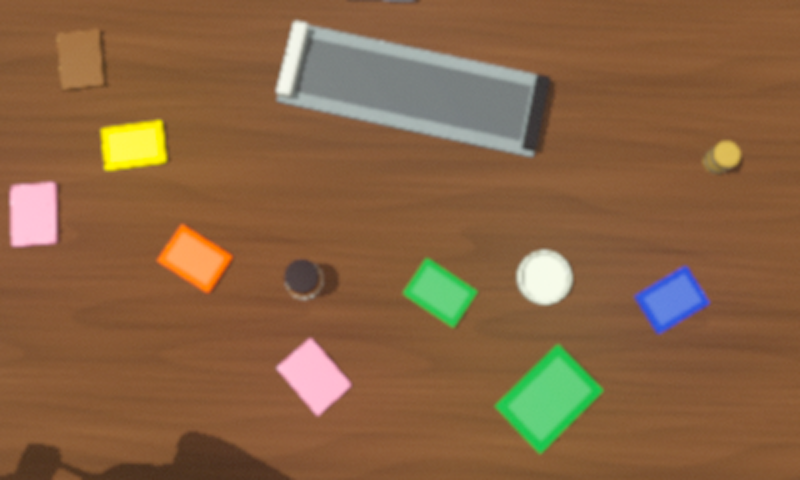

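Crop: the small green plate (about 70x50 by mask; the other is 102x72), orange, yellow and blue are all confirmed. The orange mask caught wood, so I'll tighten it and get the first move.

```bash
sed -i "s/((5,150,120),(14,255,255))/((3,215,200),(14,255,255))/" h.py; cat >> h.py <<'E'
def go(x,y,z,yaw=None,o=None):
    "shift in tool axes (cm) and turn to the world target"
    from scipy.spatial.transform import Rotation as R
    o=o or robot.get_obs();r=R.from_euler('xyz',o['ee_rot']);d=r.inv().apply(np.array([x,y,z])-o['tool_pos'])*100
    t=0 if yaw is None else (o['ee_rot'][2]-yaw+np.pi)%(2*np.pi)-np.pi
    return np.round(d,2),round(t,3)
E
python3 - <<'E'
from h import *
z=np.load('top.npz');P=z['P'];C=cam('top')
for c in blobs(P,'orange'): print(c.mean(0),np.round(rect(C,c,.008),3))
print(calibration('wrist'))
print(go(.44,.26,.25,np.radians(57)))
E
```

```text
{'fx': 375.1885793887321, 'fy': 375.1885793887321, 'cx': 275.60827731021834, 'cy': 213.61026656005163, 'tool_from_camera': array([[-1.33819829e-04, -9.68693739e-01, -2.48258780e-01,
         7.13879562e-02],
       [ 9.99999380e-01, -4.03990512e-04,  1.03731813e-03,
        -2.09233188e-03],
       [-1.10513777e-03, -2.48258488e-01,  9.68693193e-01,
        -1.79962134e-01],
       [ 0.00000000e+00,  0.00000000e+00,  0.00000000e+00,
         1.00000000e+00]])}
(array([-33.13, -16.05,  -4.53]), np.float64(1.815))
```

>>> servo_tool --series "-1 -33 -16 -4.5 1.8;-1 -33 -16 -4.5 1.8;-1 -33 -16 -4.5 1.8;-1 -33 -16 -4.5 1.8;-1 -33 -16 -4.5 1.8;-1 -33 -16 -4.5 1.8;-1 -33 -16 -4.5 1.8;-1 -33 -16 -4.5 1.8;-1 -33 -16 -4.5 1.8;-1 -33 -16 -4.5 1.8;-1 -33 -16 -4.5 1.8;-1 -33 -16 -4.5 1.8;-1 -33 -16 -4.5 1.8;-1 -33 -16 -4.5 1.8;-1 -33 -16 -4.5 1.8;-1 -33 -16 -4.5 1.8;-1 -33 -16 -4.5 1.8;-1 -33 -16 -4.5 1.8"

```text
time: 1.6
tool_pos: [0.4389, 0.2612, 0.2502]
ee_rot: [-3.141, 0.0, 1.011]
wrist_force: [-0.2, 0.4, -0.0]
width: 0.0939
```

```bash
python3 - <<'E'
from h import *
C,P,D=shot('wrist','w1.png');X=pts(C,D)
for k in('orange','yellow'):
    for c in blobs(P,k,400):
        print(k,c.reshape(-1,2).mean(0),np.round(rect(C,c,.008),4))
print(np.median(X[...,2]),robot.get_obs()['time'])
E
```

```text
yellow [371.07142857  56.54081633] [ 0.5901  0.3263 52.1865 48.9823  9.8767]
0.0011220869722443905 1.65
```

View pics/w1.png

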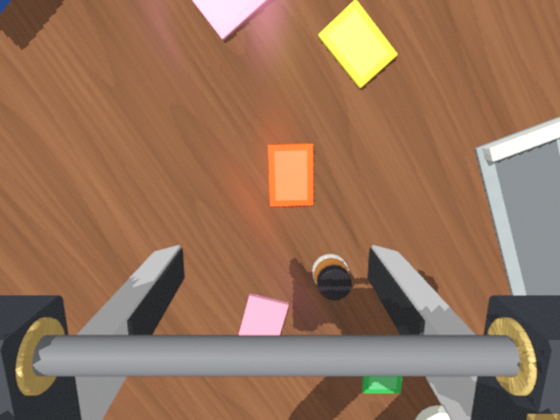

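Wrist view: orange is at (291,175), nearly square to the tool; yellow at (358,43), jar (332,278), white stop at the right (525,140).

```bash
sed -i "s/((3,215,200),(14,255,255))/((3,170,225),(16,255,255))/" h.py; python3 - <<'E'
from h import *
P=cv2.imread('pics/w1.png')[:,:,::-1];C=cam('wrist');H=cv2.cvtColor(P,cv2.COLOR_RGB2HSV)
print(H[175,291],H[175,271],H[175,230])
for c in blobs(P,'orange',300):
    r=rect(C,c,.008);print(c.reshape(-1,2).mean(0),np.round(r,4))
    print(go(r[0],r[1],.06,np.radians(r[4])), go(r[0],r[1],.003,np.radians(r[4])))
E
```

```text
[ 13 140 255] [ 12 188 255] [ 10 141 170]
[290.41747573 174.22330097] [ 0.4572  0.2581 70.6711 49.5461 59.2812]
(array([ 0.71,  1.72, 19.02]), np.float64(-0.024)) (array([ 0.71,  1.73, 24.72]), np.float64(-0.024))
```

>>> servo_tool --series "-0.5 0.7 1.7 4 -0.02;-0.5 0.7 1.7 8 -0.02;-0.5 0.7 1.7 11 -0.02;-0.5 0.7 1.7 14 -0.02;-0.5 0.7 1.7 17 -0.02;-0.5 0.7 1.7 20 -0.02;-0.5 0.7 1.7 22 -0.02;-0.5 0.7 1.7 23.5 -0.02;-0.5 0.7 1.7 24.4 -0.02;-0.5 0.7 1.7 24.7 -0.02;-0.5 0.7 1.7 24.7 -0.02;0.2 0.7 1.7 24.7 -0.02;1 0.7 1.7 24.7 -0.02;1 0.7 1.7 24.7 -0.02;1 0.7 1.7 24.7 -0.02;1 0.7 1.7 24.7 -0.02;1 0.7 1.7 24.7 -0.02;1 0.7 1.7 24.7 -0.02;1 0.7 1.7 24.7 -0.02"

```text
time: 3.23
tool_pos: [0.458, 0.2586, 0.0047]
ee_rot: [3.14, -0.002, 1.03]
wrist_force: [-0.9, -0.3, 6.8]
width: 0.0492
```

>>> servo_tool --series "1 0 0 -1 0;1 0 0 -3 0;1 0 0 -6 0;1 0 0 -9 0;1 0 0 -10 0;1 0 0 -10 0"

```text
time: 3.73
tool_pos: [0.4592, 0.259, 0.107]
ee_rot: [3.137, -0.006, 1.03]
wrist_force: [-0.5, 0.4, -0.4]
width: 0.0495
```

```bash
python3 - <<'E'
from h import *
C,P,D=shot('wrist','w2.png')
print(go(.65,.02,.3,1.382))
E
```

```text
(array([-10.5 ,  28.78, -19.54]), np.float64(-0.352))
```

View pics/w2.png

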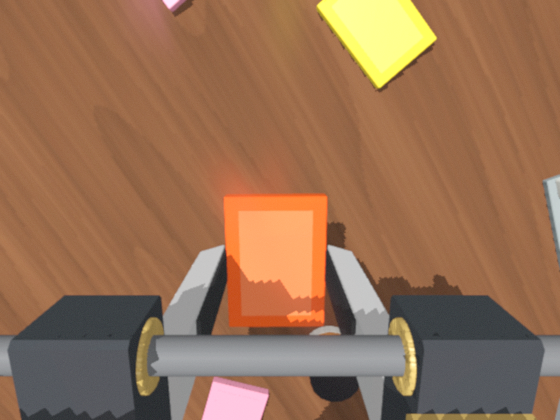

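>>> servo_tool --series "1 0 0 -4 0;1 -0.5 2 -8 0;1 -2 5 -12 -0.1;1 -3 8 -14.5 -0.2;1 -4.2 11.5 -14.5 -0.35;1 -5.4 15 -14.5 -0.35;1 -6.5 18 -14.5 -0.35;1 -8 22 -14.5 -0.35;1 -9.3 25.5 -14.5 -0.35;1 -10.5 29 -14.5 -0.35;1 -10.5 29 -14.5 -0.35;1 -10.5 29 -14.5 -0.35;1 -10.5 29 -14.5 -0.35;1 -10.5 29 -14.5 -0.35"

```text
time: 4.95
tool_pos: [0.6508, 0.0199, 0.2473]
ee_rot: [-3.139, -0.0, 1.381]
wrist_force: [0.3, 0.4, -0.0]
width: 0.0494
```

```bash
python3 - <<'E'
from h import *
C,P,D=shot('wrist','w3.png');X=pts(C,D);np.savez('w3',P=P,D=D,X=X)
o=robot.get_obs();print(o['tool_pos'],o['ee_rot'],o['time'])
z=X[...,2];m=((z>.013)&(z<.032)&(np.arange(420)[:,None]<330)).astype(np.uint8)*255;m=cv2.morphologyEx(m,cv2.MORPH_OPEN,np.ones((5,5)))
for c in cv2.findContours(m,0,1)[0]:
    if cv2.contourArea(c)>300: print(c.reshape(-1,2).mean(0),cv2.contourArea(c),rect(C,c,.024))
E
```

```text
[0.65087724 0.02015041 0.24804511] [-3.14049030e+00 -2.27704309e-04  1.38158870e+00] 5.0
[ 68.98947368 116.50526316] 351.5 (0.453129150390625, 0.12992617797851563, 38.529170989990234, 18.785526275634766, 81.46549987792969)
[409.33057851 150.95041322] 4013.5 (0.7968226318359375, 0.019664302825927734, 156.96607971191406, 42.197811126708984, 89.62553405761719)
[293.68695652  42.73478261] 1559.0 (0.6961455688476562, 0.1556832275390625, 89.46244049072266, 16.550302505493164, -10.895027160644531)
```

View pics/w3.png

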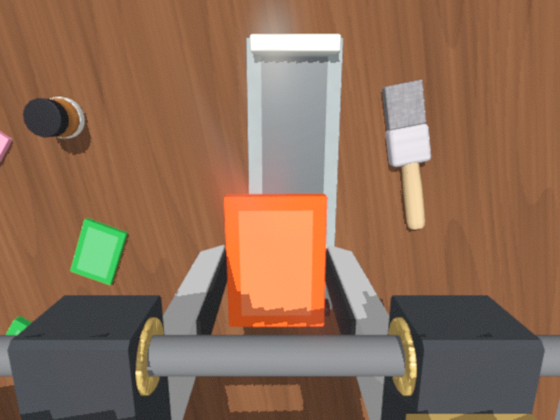

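Wrist view: the white stop is at (295,43), measured 89.5x16.6 mm, axis 79.1° (top camera: 79.2°), and both tray centres agree within 2 mm. Orange is held squarely at (276,260).

```bash
cat >> h.py <<'E'
A=np.array([np.cos(np.radians(79.13)),np.sin(np.radians(79.13))]);S0=np.array([.6961,.1557]);YAW=np.radians(79.13)
B=np.array([-A[1],A[0]])
def sp(s): return S0-(.147-s)*A
def st(p): d=np.asarray(p)[:2]-S0; return 1000*d@A+147, 1000*d@B
def held(P,C,col):
    "plate in the grip: centre offset from TCP along and across the tool x, angle off tool x"
    o=robot.get_obs();c=max(blobs(P,col,2000),key=cv2.contourArea)
    r=rect(C,c,o['tool_pos'][2]+.0035);x=np.array([np.cos(o['ee_rot'][2]),np.sin(o['ee_rot'][2])])
    d=np.array(r[:2])-o['tool_pos'][:2];return 1000*d@x,1000*d@[-x[1],x[0]],r[2:],(r[4]-np.degrees(o['ee_rot'][2])+90)%180-90
E
sed -i "s/((3,170,225)/((3,110,225)/" h.py
python3 - <<'E'
from h import *
P=np.load('w3.npz')['P'];C=cam('wrist');h=held(P,C,'orange');print(h)
t=sp(.100);print(t,go(*t,.06,YAW),go(*t,.0115,YAW))
E
```

```text
(np.float64(3.7030380812611337), np.float64(-0.07565248080468938), (61.49489212036133, 49.6448974609375, 79.40655517578125), np.float64(0.2473539138760259))
[0.68723668 0.10954329] (array([ 9.46,  1.91, 18.8 ]), np.float64(0.001)) (array([ 9.46,  1.92, 23.65]), np.float64(0.001))
```

>>> servo_tool --series "1 3 0.6 3 0;1 6 1.2 6 0;1 9 1.8 9 0;1 9.5 1.9 12 0;1 9.5 1.9 15 0;1 9.5 1.9 18 0;1 9.5 1.9 20.5 0;1 9.5 1.9 22 0;1 9.5 1.9 23 0;1 9.5 1.9 23.5 0;1 9.5 1.9 23.6 0;1 9.5 1.9 23.6 0;1 9.5 1.9 23.6 0"

```text
time: 6.08
tool_pos: [0.6896, 0.1087, 0.0146]
ee_rot: [3.138, -0.001, 1.38]
wrist_force: [0.7, 0.1, 0.3]
width: 0.049
```

>>> servo_tool --series "0.5 0 0 0 0;0 0 0 0 0;-0.4 0 0 0 0;-0.4 0 0 0 0;-0.4 0 0 -1 0;-0.4 0 0 -4 0;-0.4 0 0 -8 0;-0.4 0 0 -12 0;-0.4 0 0 -16 0;-0.4 -3 0 -20 0;-0.4 -6 0 -22 0;-0.4 -9 0 -22 0;-0.4 -9 0 -22 0;-0.4 -9 0 -22 0"

```text
time: 7.25
tool_pos: [0.6714, 0.0185, 0.2344]
ee_rot: [3.139, -0.001, 1.377]
wrist_force: [0.5, 0.2, 0.0]
width: 0.0656
```

```bash
cat >> h.py <<'E'
def chk(f,cols):
    C,P,D=shot('wrist',f);X=pts(C,D);o=robot.get_obs();print('t',o['time'],o['tool_pos'])
    z=X[...,2]; w=((z>.016)&(z<.032)&(P.min(-1)>150)).astype(np.uint8); w=cv2.morphologyEx(w,cv2.MORPH_OPEN,np.ones((5,5)))
    for c in cv2.findContours(w,0,1)[0]:
        if cv2.contourArea(c)>500:
            r=rect(C,c,.024)
            if abs(r[2]-90)<6: print('stop s,t',np.round(st(r),1),np.round(r[2:],1))
    for k,h in cols:
        for c in blobs(P,k,300):
            r=rect(C,c,h);q=cv2.minAreaRect(c);uv=c.reshape(-1,2).mean(0).astype(int)
            e=np.array([st(p) for p in ray(C,c.reshape(-1,2),h)])
            print(k,uv,'xy',np.round(r,4),'s,t',np.round(st(r),1),'s range',e[:,0].min().round(1),e[:,0].max().round(1),'z',z[uv[1],uv[0]].round(4))
    return C,P,X
E
python3 - <<'E'
from h import *
chk('w4.png',[('orange',.014),('green',.008)])
o=robot.get_obs();print(o['ee_rot'])
print(go(.57,.30,.25,np.radians(99.8)))
E
```

```text
t 7.3 [0.67113128 0.01980495 0.23291285]
stop s,t [ 1.473e+02 -1.000e-01] [ 89.6  16.  -11.1]
orange [274  94] xy [ 0.6889  0.107  69.4998 49.8382 79.1623] s,t [97.8 -2.1] s range 63.1 132.6 z 0.0143
green [ 74 257] xy [ 4.28500e-01 -2.27000e-02  7.08225e+01  5.01746e+01  5.77253e+01] s,t [-78.7 229.1] s range -119.1 -38.2 z 0.0073
[ 3.14139084e+00 -8.51972488e-04  1.37874318e+00]
(array([ 25.58, -15.28,  -1.69]), np.float64(-0.363))
```

View pics/w4.png

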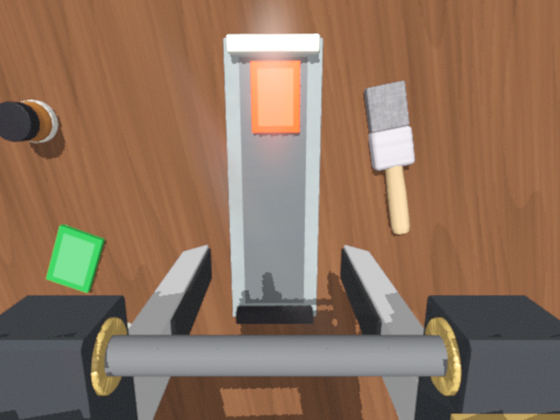

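Orange lies square, 6 mm from the white stop (plate at (274,94), stop at (273,46)), about 2 mm off the centre line. That is good. Next is yellow.

```bash
python3 - <<'E'
from h import *
print(go(.587,.335,.24,np.radians(99.8)))
E
```

```text
(array([ 29.33, -14.27,  -0.69]), np.float64(-0.363))
```

>>> servo_tool --series "-0.5 3.5 -1.7 -0.7 -0.1;-0.5 7 -3.4 -0.7 -0.2;-0.5 10.5 -5.1 -0.7 -0.36;-0.5 14 -6.8 -0.7 -0.36;-0.5 17.5 -8.5 -0.7 -0.36;-0.5 21 -10.2 -0.7 -0.36;-0.5 24.5 -11.9 -0.7 -0.36;-0.5 28 -13.6 -0.7 -0.36;-0.5 29.3 -14.3 -0.7 -0.36;-0.5 29.3 -14.3 -0.7 -0.36;-0.5 29.3 -14.3 -0.7 -0.36;-0.5 29.3 -14.3 -0.7 -0.36"

```text
time: 8.3
tool_pos: [0.5867, 0.334, 0.2389]
ee_rot: [-3.141, 0.001, 1.739]
wrist_force: [0.5, -0.6, -0.1]
width: 0.0705
```

```bash
python3 - <<'E'
from h import *
C,P,X=chk('w5.png',[('yellow',.008)])
r=rect(C,max(blobs(P,'yellow',300),key=cv2.contourArea),.008)
print(go(*r[:2],.0035,np.radians(r[4]%180)))
E
```

```text
t 8.35 [0.58704703 0.33343372 0.23920125]
yellow [277 188] xy [  0.5887   0.3331  63.9938  51.5817 -79.4006] s,t [301.  138.9] s range 263.0 333.4 z 0.0089
(array([-0.04,  0.17, 23.57]), np.float64(-0.018))
```

```bash
sed -i "s/'yellow':((22,150,120)/'yellow':((20,70,150)/" h.py; python3 - <<'E'
from h import *
P=cv2.imread('pics/w5.png')[:,:,::-1];C=cam('wrist')
c=max(blobs(P,'yellow',300),key=cv2.contourArea);r=rect(C,c,.008);print(np.round(r,4),go(*r[:2],.0035,np.radians(r[4]%180)),cv2.boundingRect(c))
H=cv2.cvtColor(P,cv2.COLOR_RGB2HSV);print(H[135:240:5,277].tolist())
E
```

```text
[  0.5767   0.3319  86.1886  77.3656 -80.5318] (array([ 0.04, -1.03, 23.57]), np.float64(0.002)) (232, 143, 71, 78)
[[18, 143, 189], [19, 146, 190], [20, 146, 191], [30, 150, 255], [30, 116, 255], [30, 112, 255], [30, 112, 255], [30, 113, 255], [30, 113, 255], [30, 115, 255], [30, 115, 255], [30, 114, 255], [30, 115, 255], [30, 116, 255], [30, 144, 255], [27, 174, 255], [17, 144, 181], [17, 142, 181], [17, 144, 177], [18, 147, 174], [17, 139, 176]]
```

```bash
sed -i "s/'yellow':((20,70,150)/'yellow':((24,70,210)/" h.py; python3 - <<'E'
from h import *
P=cv2.imread('pics/w5.png')[:,:,::-1];C=cam('wrist')
c=max(blobs(P,'yellow',300),key=cv2.contourArea);r=rect(C,c,.008);print(np.round(r,4),go(*r[:2],.0035,np.radians(r[4]%180)),cv2.boundingRect(c))
E
```

```text
[  0.5886   0.3375  71.3793  50.8902 -79.4611] (array([ 0.39,  0.23, 23.57]), np.float64(-0.017)) (255, 147, 47, 65)
```

>>> servo_tool --series "-0.5 0.4 0.2 4 -0.02;-0.5 0.4 0.2 8 -0.02;-0.5 0.4 0.2 11 -0.02;-0.5 0.4 0.2 14 -0.02;-0.5 0.4 0.2 17 -0.02;-0.5 0.4 0.2 19.5 -0.02;-0.5 0.4 0.2 21.5 -0.02;-0.5 0.4 0.2 22.8 -0.02;-0.5 0.4 0.2 23.4 -0.02;-0.5 0.4 0.2 23.5 -0.02;-0.5 0.4 0.2 23.5 -0.02;0.2 0.4 0.2 23.5 -0.02;1 0.4 0.2 23.5 -0.02;1 0.4 0.2 23.5 -0.02;1 0.4 0.2 23.5 -0.02;1 0.4 0.2 23.5 -0.02;1 0.4 0.2 23.5 -0.02;1 0.4 0.2 23.5 -0.02"

```text
time: 9.85
tool_pos: [0.5885, 0.3397, 0.0059]
ee_rot: [3.139, -0.001, 1.76]
wrist_force: [-0.6, -1.7, 5.4]
width: 0.0491
```

>>> servo_tool --series "1 0 0 -1 0;1 0 0 -3 0;1 0 0 -6 0;1 0 0 -9 0;1 0 0 -12 0;1 0 0 -12 0;1 0 0 -12 0"

```text
time: 10.43
tool_pos: [0.5889, 0.3398, 0.1273]
ee_rot: [3.137, -0.001, 1.76]
wrist_force: [-1.1, -0.1, -1.7]
width: 0.0486
```

```bash
python3 - <<'E'
from h import *
C,P,D=shot('wrist','w6.png');print(held(P,C,'yellow'))
t=sp(.048);print(go(*t,.12,YAW))
E
```

```text
(np.float64(1.7049320374627361), np.float64(-0.9709497523112617), (62.23592758178711, 49.76945495605469, -79.9142656326294), np.float64(-0.7492735462355427))
(array([-29.25,   3.54,   0.45]), np.float64(0.379))
```

>>> servo_tool --series "1 -3.5 0.4 0.5 0.1;1 -7 0.8 0.5 0.2;1 -10.5 1.2 0.5 0.38;1 -14 1.6 0.5 0.38;1 -17.5 2 0.5 0.38;1 -21 2.5 0.5 0.38;1 -24.5 3 0.5 0.38;1 -27 3.3 1.5 0.38;1 -28.8 3.5 4 0.38;1 -29 3.5 6.5 0.38;1 -29 3.5 7.5 0.38;1 -29 3.5 7.5 0.38;1 -29 3.5 7.5 0.38;1 -29 3.5 7.5 0.38;1 -29 3.5 7.5 0.38"

```text
time: 11.73
tool_pos: [0.6777, 0.0619, 0.0516]
ee_rot: [3.138, -0.001, 1.381]
wrist_force: [1.0, -0.2, 0.2]
width: 0.0487
```

```bash
python3 - <<'E'
from h import *
o=robot.get_obs();print(o['tool_pos'],o['ee_rot'],st(o['tool_pos']))
print(go(*sp(.050),.0215,YAW))
E
```

```text
[0.67770353 0.06190696 0.05155305] [ 3.13834226e+00 -8.06934477e-04  1.38112313e+00] (np.float64(51.420600673072556), np.float64(0.3787819980171542))
(array([-0.14,  0.03,  3.01]), np.float64(0.0))
```

>>> servo_tool --series "1 -0.1 0 0.8 0;1 -0.1 0 1.6 0;1 -0.1 0 2.3 0;1 -0.1 0 2.8 0;1 -0.1 0 3 0;1 -0.1 0 3 0;1 -0.1 0 3 0;1 -0.1 0 3 0"

```text
time: 12.4
tool_pos: [0.6764, 0.06, 0.0196]
ee_rot: [-3.141, -0.0, 1.38]
wrist_force: [-1.2, -0.3, 2.3]
width: 0.0489
```

>>> servo_tool --series "0.3 0 0 0 0;0 0 0 0 0;-0.2 0 0 0 0;-0.4 0 0 0 0;-0.4 0 0 0 0;-0.4 0 0 0 0;-0.4 0 0 -1 0;-0.4 0 0 -4 0;-0.4 0 0 -8 0;-0.4 0 0 -12 0;-0.4 0 0 -16 0;-0.4 -3 0 -20 0;-0.4 -6 0 -22 0;-0.4 -7 0 -22 0;-0.4 -7 0 -22 0;-0.4 -7 0 -22 0"

```text
time: 13.73
tool_pos: [0.6628, -0.0088, 0.2385]
ee_rot: [-3.14, -0.001, 1.379]
wrist_force: [0.4, 0.5, -0.9]
width: 0.0658
```

```bash
python3 - <<'E'
from h import *
C,P,X=chk('w7.png',[('orange',.014),('yellow',.018),('green',.008)])
c=max(blobs(P,'yellow',300),key=cv2.contourArea)
m=np.zeros(P.shape[:2],np.uint8);cv2.drawContours(m,[c],-1,1,-1);m=cv2.erode(m,np.ones((5,5)))>0
q=X[m];s=(q[:,:2]-S0)@A+.147;p=np.polyfit(s,q[:,2],1);print('slope deg',np.degrees(np.arctan(p[0])),'z at s range',[(round(v*1000,1),round(np.polyval(p,v)*1000,1)) for v in(s.min(),s.max())])
print(go(.4275,-.022,.24,np.radians(57.7)))
E
```

```text
t 13.7833 [ 0.66251177 -0.00799846  0.23708732]
stop s,t [146.6   0.4] [ 88.9  16.5 -11. ]
orange [292  57] xy [ 0.6997  0.115  49.8756 31.7447 77.998 ] s,t [107.8 -11.2] s range 82.6 132.5 z 0.0154
orange [258  58] xy [ 0.6733  0.1205 48.8121 13.2989 78.9701] s,t [108.1  15.7] s range 83.7 132.5 z 0.0144
yellow [275 118] xy [6.76200e-01 5.75000e-02 6.94905e+01 5.03702e+01 7.86278e+01] s,t [46.8  1. ] s range 12.0 81.5 z 0.0208
green [ 77 232] xy [ 4.28400e-01 -2.30000e-02  7.05823e+01  5.03999e+01  5.79330e+01] s,t [-79.  229.2] s range -118.4 -39.3 z 0.0095
slope deg 9.508621714220794 z at s range [(np.float64(13.7), np.float64(17.1)), (np.float64(79.1), np.float64(28.0))]
(array([ -5.83, -22.81,  -0.21]), np.float64(0.373))
```

View pics/w7.png

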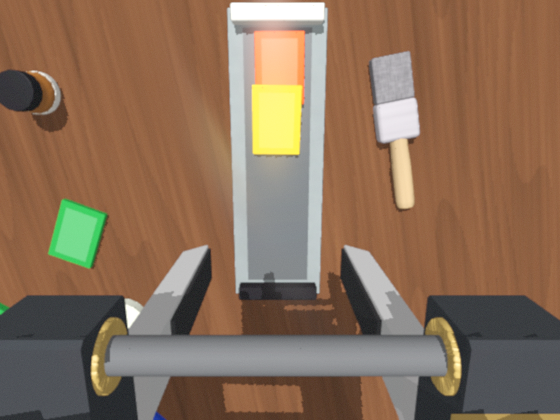

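Yellow laps orange by about 19 mm (yellow at (275,118), orange at (279,57)), slope 9.5° as expected, far edge down on the tray. Next is green, the small one at (77,232).

>>> servo_tool --series "-0.5 -0.8 -3.2 -0.2 0.12;-0.5 -1.6 -6.4 -0.2 0.24;-0.5 -2.5 -9.8 -0.2 0.37;-0.5 -3.3 -13 -0.2 0.37;-0.5 -4.1 -16.2 -0.2 0.37;-0.5 -5 -19.5 -0.2 0.37;-0.5 -5.8 -22.5 -0.2 0.37;-0.5 -5.8 -22.8 -0.2 0.37;-0.5 -5.8 -22.8 -0.2 0.37;-0.5 -5.8 -22.8 -0.2 0.37;-0.5 -5.8 -22.8 -0.2 0.37"

```text
time: 14.7
tool_pos: [0.429, -0.0219, 0.2404]
ee_rot: [-3.14, 0.0, 1.011]
wrist_force: [0.0, 0.3, 0.2]
width: 0.0706
```

```bash
python3 - <<'E'
from h import *
C,P,X=chk('w8.png',[('green',.008)])
for c in blobs(P,'green',300):
    r=rect(C,c,.008);print(np.round(r,4),go(*r[:2],.0035,np.radians(r[4]%180)),cv2.boundingRect(c))
E
```

```text
t 14.75 [ 0.42915418 -0.02204769  0.24050608]
green [246 307] xy [  0.3135  -0.1455  99.8849  68.9777 -44.7882] s,t [-220.9  319. ] s range -258.5 -166.6 z 0.0117
green [289 189] xy [ 4.35700e-01 -2.90000e-02  6.91305e+01  2.84797e+01  5.57289e+01] s,t [-83.5 220.9] s range -120.3 -53.2 z 0.009
[  0.3135  -0.1455  99.8849  68.9777 -44.7882] (array([-16.59,  -3.2 ,  23.71]), np.float64(-1.349)) (204, 285, 89, 50)
[ 4.35700e-01 -2.90000e-02  6.91305e+01  2.84797e+01  5.57289e+01] (array([-0.23,  0.97, 23.7 ]), np.float64(0.038)) (270, 154, 27, 62)
```

```bash
sed -i "s/'green':((50,150,80)/'green':((45,90,80)/" h.py; python3 - <<'E'
from h import *
P=cv2.imread('pics/w8.png')[:,:,::-1];C=cam('wrist')
for c in blobs(P,'green',300):
    r=rect(C,c,.008);print(np.round(r,4),go(*r[:2],.0035,np.radians(r[4]%180)),cv2.boundingRect(c))
E
```

```text
[  0.3133  -0.146  102.155   71.6807 -45.0867] (array([-16.64,  -3.19,  23.71]), np.float64(-1.344)) (203, 284, 92, 52)
[ 4.27300e-01 -2.38000e-02  7.12438e+01  5.02761e+01  5.70103e+01] (array([-0.24, -0.03, 23.7 ]), np.float64(0.016)) (252, 153, 46, 64)
```

>>> servo_tool --series "-0.5 -0.3 0 4 0.02;-0.5 -0.3 0 8 0.02;-0.5 -0.3 0 11 0.02;-0.5 -0.3 0 14 0.02;-0.5 -0.3 0 17 0.02;-0.5 -0.3 0 19.5 0.02;-0.5 -0.3 0 21.5 0.02;-0.5 -0.3 0 22.8 0.02;-0.5 -0.3 0 23.4 0.02;-0.5 -0.3 0 23.6 0.02;-0.5 -0.3 0 23.6 0.02;0.2 -0.3 0 23.6 0.02;1 -0.3 0 23.6 0.02;1 -0.3 0 23.6 0.02;1 -0.3 0 23.6 0.02;1 -0.3 0 23.6 0.02;1 -0.3 0 23.6 0.02;1 -0.3 0 23.6 0.02"

```text
time: 16.25
tool_pos: [0.4274, -0.025, 0.0064]
ee_rot: [3.14, -0.001, 0.99]
wrist_force: [-0.5, 0.5, 4.7]
width: 0.0483
```

>>> servo_tool --series "1 0 0 -1 0;1 0 0 -3 0;1 0 0 -6 0;1 0 0 -9 0;1 0 0 -12 0;1 0 0 -12 0;1 0 0 -12 0"

```text
time: 16.83
tool_pos: [0.428, -0.0253, 0.1277]
ee_rot: [3.137, -0.002, 0.99]
wrist_force: [0.1, 0.6, -0.8]
width: 0.0486
```

```bash
python3 - <<'E'
from h import *
C,P,D=shot('wrist','w9.png');print(held(P,C,'green'))
t=sp(-.003);print(go(*t,.12,YAW))
E
```

```text
(np.float64(1.4424972442643207), np.float64(-2.3210771254786104), (71.18315124511719, 50.246490478515625, 57.53513717651367), np.float64(0.8287151226739127))
(array([16.03, 18.32,  0.58]), np.float64(-0.391))
```

>>> servo_tool --series "1 2 2.3 0 -0.1;1 4 4.6 0 -0.2;1 6 6.9 0 -0.39;1 8 9.2 0 -0.39;1 10 11.4 0 -0.39;1 12 13.7 0 -0.39;1 14 16 0.5 -0.39;1 15.6 17.8 2 -0.39;1 15.9 18.3 4.5 -0.39;1 15.9 18.3 6.5 -0.39;1 15.9 18.3 7.5 -0.39;1 15.9 18.3 7.5 -0.39;1 15.9 18.3 7.5 -0.39;1 15.9 18.3 7.5 -0.39;1 15.9 18.3 7.5 -0.39"

```text
time: 18.13
tool_pos: [0.6679, 0.0073, 0.0527]
ee_rot: [3.138, -0.0, 1.38]
wrist_force: [-0.1, 0.1, -0.3]
width: 0.0487
```

```bash
python3 - <<'E'
from h import *
o=robot.get_obs();print(o['tool_pos'],o['ee_rot'],st(o['tool_pos']))
print(go(*sp(-.004),.025,YAW))
E
```

```text
[0.66791731 0.00733141 0.05267676] [ 3.13810912e+00 -4.85009609e-04  1.37966542e+00] (np.float64(-4.021228202595154), np.float64(-0.3025129210719783))
(array([ 0.  , -0.04,  2.77]), np.float64(-0.001))
```

>>> servo_tool --series "1 0 0 0.8 0;1 0 0 1.6 0;1 0 0 2.2 0;1 0 0 2.6 0;1 0 0 2.8 0;1 0 0 2.8 0;1 0 0 2.8 0;1 0 0 2.8 0"

```text
time: 18.8
tool_pos: [0.6672, 0.0075, 0.0228]
ee_rot: [3.141, -0.0, 1.38]
wrist_force: [-0.7, -0.8, 0.5]
width: 0.0483
```

>>> servo_tool --series "0.3 0 0 0 0;0 0 0 0 0;-0.2 0 0 0 0;-0.4 0 0 0 0;-0.4 0 0 0 0;-0.4 0 0 0 0;-0.4 0 0 -1 0;-0.4 0 0 -4 0;-0.4 0 0 -8 0;-0.4 0 0 -12 0;-0.4 0 0 -16 0;-0.4 -3 0 -20 0;-0.4 -5 0 -22 0;-0.4 -5 0 -22 0;-0.4 -5 0 -22 0"

```text
time: 20.05
tool_pos: [0.6584, -0.0427, 0.2463]
ee_rot: [3.135, -0.001, 1.378]
wrist_force: [0.5, 0.1, -0.9]
width: 0.0658
```

```bash
cat >> h.py <<'E'
def slope(P,X,k):
    c=max(blobs(P,k,300),key=cv2.contourArea)
    m=np.zeros(P.shape[:2],np.uint8);cv2.drawContours(m,[c],-1,1,-1);m=cv2.erode(m,np.ones((5,5)))>0
    q=X[m];s=(q[:,:2]-S0)@A+.147;p=np.polyfit(s,q[:,2],1)
    print(k,'slope',np.degrees(np.arctan(p[0])).round(1),'s,z',[(round(v*1000,1),round(np.polyval(p,v)*1000,1)) for v in(s.min(),s.max())])
E
python3 - <<'E'
from h import *
C,P,X=chk('w10.png',[('orange',.014),('yellow',.018),('green',.018)])
slope(P,X,'yellow');slope(P,X,'green')
print(go(.427,-.287,.24,np.radians(121.6)))
E
```

```text
t 20.1 [ 0.65757171 -0.04169075  0.24323827]
orange [275  18] xy [  0.6907   0.115   50.2967  44.1241 -10.9561] s,t [106.   -2.3] s range 83.9 128.1 z 0.0131
yellow [272  75] xy [6.78400e-01 6.68000e-02 5.16154e+01 5.04701e+01 7.78977e+01] s,t [56.4  0.6] s range 31.0 82.4 z 0.0209
green [  8 295] xy [ 0.3287 -0.1187 46.1777 31.2699 68.7265] s,t [-191.7  309.1] s range -211.6 -166.4 z 0.0111
green [273 135] xy [6.66900e-01 7.60000e-03 6.86021e+01 4.95225e+01 7.97031e+01] s,t [-4.   0.7] s range -38.0 30.1 z 0.0211
yellow slope -16.7 s,z [(np.float64(14.6), np.float64(36.3)), (np.float64(79.5), np.float64(16.8))]
green slope 13.4 s,z [(np.float64(-36.3), np.float64(13.9)), (np.float64(27.9), np.float64(29.2))]
(array([-28.48, -17.96,   0.27]), np.float64(-0.743))
```

View pics/w10.png

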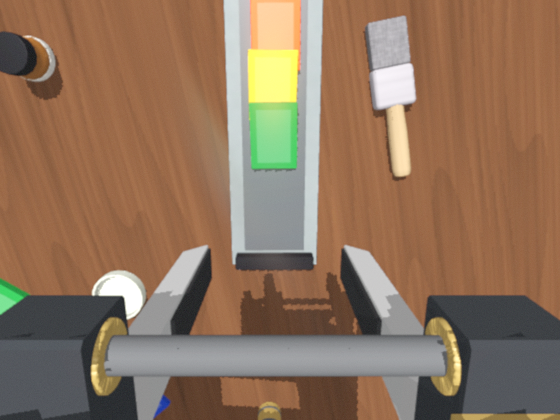

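```bash
cat >> h.py <<'E'
def profile(X,rows=330,w=.012):
    q=X[:rows].reshape(-1,3);s=1000*((q[:,:2]-S0)@A)+147;t=(q[:,:2]-S0)@B
    k=(abs(t)<w)&(q[:,2]>-.01)&(q[:,2]<.08)
    print([(int(a),round(float(np.median(q[k&(abs(s-a)<2.5),2]))*1000,1)) for a in range(-110,135,5) if (k&(abs(s-a)<2.5)).sum()>5])
E
python3 - <<'E'
from h import *
C,P,D=shot('wrist');profile(pts(C,D))
C,P,D=shot('top');profile(pts(C,D),420)
E
```

```text
[(-110, 6.8), (-105, 7.0), (-100, 6.7), (-95, 6.8), (-90, 7.0), (-85, 6.9), (-80, 7.0), (-75, 6.8), (-70, 6.7), (-65, 7.1), (-60, 6.9), (-55, 6.9), (-50, 7.0), (-45, 6.7), (-40, 7.5), (-35, 15.2), (-30, 16.0), (-25, 16.9), (-20, 17.7), (-15, 18.5), (-10, 19.4), (-5, 20.1), (0, 20.8), (5, 21.7), (10, 22.4), (15, 23.4), (20, 24.1), (25, 24.7), (30, 24.8), (35, 18.4), (40, 19.4), (45, 20.0), (50, 20.8), (55, 21.6), (60, 22.6), (65, 23.3), (70, 24.2), (75, 24.7), (80, 25.3), (85, 14.7), (90, 15.0), (95, 15.0), (100, 14.9), (105, 15.0), (110, 15.0), (115, 14.9), (120, 15.1), (125, 15.0), (130, 14.9)]
[(20, 22.7), (25, 23.9), (30, 24.0), (35, 17.5), (40, 18.3), (45, 19.3), (50, 20.2), (55, 20.1), (60, 20.5), (65, 22.6), (70, 22.2), (75, 24.4), (80, 23.8), (85, 13.6), (90, 13.7), (95, 14.6), (100, 14.3), (105, 14.4), (110, 14.0), (115, 13.4), (120, 14.2), (125, 14.4), (130, 13.4)]
```

The profile is regular: orange top 15 mm, yellow and green rising evenly at about 9.3°, with laps of about 19 mm. Green is at (273,135), yellow (272,75). Next is blue.

>>> servo_tool --series "-0.5 -3 -1.9 0 -0.1;-0.5 -6 -3.8 0 -0.2;-0.5 -9 -5.7 0 -0.3;-0.5 -12 -7.6 0 -0.4;-0.5 -15 -9.5 0 -0.5;-0.5 -18 -11.4 0 -0.6;-0.5 -21 -13.2 0 -0.74;-0.5 -24 -15.1 0 -0.74;-0.5 -27 -17 0 -0.74;-0.5 -28.5 -18 0 -0.74;-0.5 -28.5 -18 0 -0.74;-0.5 -28.5 -18 0 -0.74;-0.5 -28.5 -18 0 -0.74"

```text
time: 21.28
tool_pos: [0.4271, -0.2859, 0.2411]
ee_rot: [3.141, -0.003, 2.121]
wrist_force: [-0.4, -0.5, 0.1]
width: 0.0708
```

```bash
sed -i "s/'blue':((110,120,80)/'blue':((105,110,100)/" h.py; python3 - <<'E'
from h import *
C,P,X=chk('w11.png',[])
print(cv2.cvtColor(P,cv2.COLOR_RGB2HSV)[150:230:8,277].tolist())
for c in blobs(P,'blue',300):
    r=rect(C,c,.008);print(np.round(r,4),go(*r[:2],.0035,np.radians(r[4]%180)),cv2.boundingRect(c))
E
```

```text
t 21.3333 [ 0.42739053 -0.2859012   0.241386  ]
[[173, 71, 162], [114, 158, 255], [112, 110, 255], [112, 110, 255], [111, 113, 255], [112, 114, 255], [112, 116, 255], [112, 115, 255], [113, 175, 255], [3, 84, 171]]
[  0.4255  -0.29    70.3507  49.938  -58.9796] (array([-0.3 , -0.38, 23.79]), np.float64(0.01)) (251, 154, 46, 63)
```

>>> servo_tool --series "-0.5 -0.4 -0.4 4 0.01;-0.5 -0.4 -0.4 8 0.01;-0.5 -0.4 -0.4 11 0.01;-0.5 -0.4 -0.4 14 0.01;-0.5 -0.4 -0.4 17 0.01;-0.5 -0.4 -0.4 19.5 0.01;-0.5 -0.4 -0.4 21.5 0.01;-0.5 -0.4 -0.4 22.8 0.01;-0.5 -0.4 -0.4 23.5 0.01;-0.5 -0.4 -0.4 23.7 0.01;-0.5 -0.4 -0.4 23.7 0.01;0.2 -0.4 -0.4 23.7 0.01;1 -0.4 -0.4 23.7 0.01;1 -0.4 -0.4 23.7 0.01;1 -0.4 -0.4 23.7 0.01;1 -0.4 -0.4 23.7 0.01;1 -0.4 -0.4 23.7 0.01;1 -0.4 -0.4 23.7 0.01"

```text
time: 22.83
tool_pos: [0.4262, -0.2933, 0.0066]
ee_rot: [3.14, 0.002, 2.11]
wrist_force: [0.4, 1.1, 4.8]
width: 0.0486
```

>>> servo_tool --series "1 0 0 -1 0;1 0 0 -3 0;1 0 0 -6 0;1 0 0 -9 0;1 0 0 -12 0;1 0 0 -12 0;1 0 0 -12 0"

```text
time: 23.42
tool_pos: [0.426, -0.2937, 0.1276]
ee_rot: [3.141, 0.004, 2.11]
wrist_force: [0.3, -0.1, -1.0]
width: 0.0487
```

```bash
python3 - <<'E'
from h import *
C,P,D=shot('wrist','w12.png');print(held(P,C,'blue'))
t=sp(-.053);print(go(*t,.12,YAW))
E
```

```text
(np.float64(2.119412521420944), np.float64(0.905400551403727), (70.79600524902344, 50.12528610229492, -59.221025466918945), np.float64(-0.09533152496913999))
(array([ 9.66, 32.96,  0.53]), np.float64(0.729))
```

>>> servo_tool --series "1 0.9 3 0 0.12;1 1.8 6 0 0.24;1 2.7 9.3 0 0.36;1 3.6 12.4 0 0.48;1 4.5 15.5 0 0.6;1 5.4 18.6 0 0.73;1 6.4 22 0 0.73;1 7.4 25.5 0 0.73;1 8.4 29 0 0.73;1 9.2 32 1 0.73;1 9.6 33 3 0.73;1 9.6 33 6 0.73;1 9.6 33 7.5 0.73;1 9.6 33 7.5 0.73;1 9.6 33 7.5 0.73;1 9.6 33 7.5 0.73;1 9.6 33 7.5 0.73"

```text
time: 24.88
tool_pos: [0.6601, -0.0414, 0.0521]
ee_rot: [3.139, -0.0, 1.379]
wrist_force: [0.4, 0.1, -0.6]
width: 0.0482
```

```bash
python3 - <<'E'
from h import *
o=robot.get_obs();print(o['tool_pos'],o['ee_rot'],st(o['tool_pos']))
print(go(*sp(-.0555),.0245,YAW))
E
```

```text
[ 0.66009629 -0.0414458   0.05207071] [ 3.13902770e+00 -1.44331768e-04  1.37931013e+00] (np.float64(-53.39815084452724), np.float64(-1.8202846160491666))
(array([-0.21, -0.19,  2.76]), np.float64(-0.002))
```

>>> servo_tool --series "1 -0.2 -0.2 0.8 0;1 -0.2 -0.2 1.6 0;1 -0.2 -0.2 2.2 0;1 -0.2 -0.2 2.6 0;1 -0.2 -0.2 2.8 0;1 -0.2 -0.2 2.8 0;1 -0.2 -0.2 2.8 0;1 -0.2 -0.2 2.8 0"

```text
time: 25.55
tool_pos: [0.6571, -0.0426, 0.0228]
ee_rot: [3.141, -0.0, 1.38]
wrist_force: [-1.0, -0.5, 0.3]
width: 0.0484
```

>>> servo_tool --series "0.3 0 0 0 0;0 0 0 0 0;-0.2 0 0 0 0;-0.4 0 0 0 0;-0.4 0 0 0 0;-0.4 0 0 0 0;-0.4 0 0 -1 0;-0.4 0 0 -4 0;-0.4 0 0 -8 0;-0.4 0 0 -12 0;-0.4 0 0 -16 0;-0.4 -1 0 -20 0;-0.4 -3 0 -22 0;-0.4 -3 0 -22 0;-0.4 -3 0 -22 0"

```text
time: 26.8
tool_pos: [0.6519, -0.0727, 0.2452]
ee_rot: [3.137, -0.0, 1.378]
wrist_force: [0.9, -0.9, -0.5]
width: 0.0657
```

```bash
python3 - <<'E'
from h import *
C,P,X=chk('w13.png',[('yellow',.018),('green',.018),('blue',.018)])
profile(X)
print(go(.591,-.347,.24,1.2))
E
```

```text
t 26.85 [ 0.65108966 -0.07191607  0.24239032]
yellow [272  42] xy [6.78300e-01 6.75000e-02 5.10525e+01 5.09111e+01 7.90004e+01] s,t [57.   0.8] s range 31.5 82.6 z 0.0225
green [ 21 286] xy [ 0.346  -0.1436 72.8256 71.7698 68.7324] s,t [-212.9  287.4] s range -242.3 -171.1 z 0.0122
green [274  94] xy [ 6.69200e-01  1.83000e-02  5.01547e+01  4.67009e+01 -1.01913e+01] s,t [7.  0.6] s range -16.0 30.5 z 0.0214
blue [273 152] xy [ 6.57700e-01 -4.03000e-02  6.93414e+01  4.98963e+01  7.96299e+01] s,t [-52.7   0.8] s range -87.3 -18.0 z 0.0214
[(-110, 6.9), (-105, 6.8), (-100, 6.7), (-95, 6.8), (-90, 7.0), (-85, 14.9), (-80, 16.0), (-75, 16.6), (-70, 17.5), (-65, 18.3), (-60, 19.4), (-55, 20.2), (-50, 21.0), (-45, 21.7), (-40, 22.3), (-35, 23.5), (-30, 24.3), (-25, 25.1), (-20, 25.6), (-15, 18.6), (-10, 19.4), (-5, 20.3), (0, 21.0), (5, 21.7), (10, 22.5), (15, 23.5), (20, 24.1), (25, 25.0), (30, 24.9), (35, 18.5), (40, 19.3), (45, 20.4), (50, 21.0), (55, 21.7), (60, 22.4), (65, 23.2), (70, 24.1), (75, 25.0), (80, 25.3), (85, 15.2), (90, 15.0), (95, 15.2)]
(array([-28.15,  -0.66,   0.22]), np.float64(0.179))
```

View pics/w13.png

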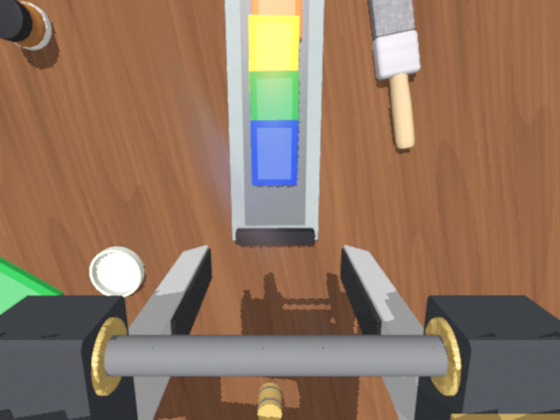

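Blue laps green by about 19 mm (blue at (273,152), green (274,94)), all in line within 3 mm. Next is the weight, seen at (270,400).

>>> servo_tool --series "-0.4 -3.5 -0.1 0.2 0;-0.4 -7 -0.2 0.2 0;-0.4 -10.5 -0.3 0.2 0;-0.4 -14 -0.4 0.2 0;-0.4 -17.5 -0.5 0.2 0;-0.4 -21 -0.6 0.2 0;-0.4 -24.5 -0.7 0.2 0;-0.4 -28 -0.7 0.2 0;-0.4 -29 -0.7 0.2 0;-0.4 -29 -0.7 0.2 0;-0.4 -29 -0.7 0.2 0;-0.4 -29 -0.7 0.2 0"

```text
time: 27.85
tool_pos: [0.5898, -0.3532, 0.2392]
ee_rot: [-3.14, -0.002, 1.382]
wrist_force: [0.5, 0.1, 0.6]
width: 0.0655
```

```bash
python3 - <<'E'
from h import *
C,P,X=chk('w14.png',[])
m=((X[...,2]>.034)&(X[...,2]<.048)).astype(np.uint8);m[320:]=0;m=cv2.morphologyEx(m,cv2.MORPH_OPEN,np.ones((5,5)))
for c in cv2.findContours(m,0,1)[0]:
    (u,v),r=cv2.minEnclosingCircle(c)
    if r>8:
        w=ray(C,[u,v],.04)[0];mm=cv2.drawContours(np.zeros_like(m),[c],-1,1,-1)>0
        print((u,v),r,'diam mm',2*r/375*(C[2][2]-.04)*1000,w,np.median(X[mm],0),go(*w[:2],.012))
E
```

```text
t 27.9 [ 0.59000303 -0.35310162  0.23990542]
(276.3611145019531, 183.0) 14.62569808959961 diam mm 29.5915677813307 [ 0.59153616 -0.34772108  0.04      ] [ 0.59163534 -0.34753686  0.04058368] (array([ 0.53,  0.07, 22.79]), 0)
```

View pics/w14.png

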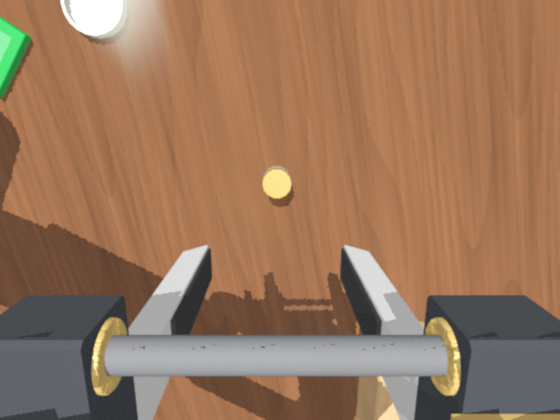

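Weight at (277,183), measured diameter 29.6 mm. There is nothing near it. I'll grasp it.

>>> servo_tool --series "-0.4 0.4 0.1 4 0;-0.4 0.4 0.1 8 0;-0.4 0.4 0.1 11 0;-0.4 0.4 0.1 14 0;-0.4 0.4 0.1 17 0;-0.4 0.4 0.1 19.5 0;-0.4 0.4 0.1 21.5 0;-0.4 0.4 0.1 22.5 0;-0.4 0.4 0.1 22.8 0;-0.4 0.4 0.1 22.8 0;0.2 0.4 0.1 22.8 0;1 0.4 0.1 22.8 0;1 0.4 0.1 22.8 0;1 0.4 0.1 22.8 0;1 0.4 0.1 22.8 0;1 0.4 0.1 22.8 0;1 0.4 0.1 22.8 0;1 0.4 0.1 22.8 0"

```text
time: 29.4
tool_pos: [0.591, -0.3519, 0.013]
ee_rot: [3.141, 0.0, 1.38]
wrist_force: [-1.4, 0.3, 2.9]
width: 0.0296
```

>>> servo_tool --series "1 0 0 -1 0;1 0 0 -3 0;1 0 0 -6 0;1 0 0 -9 0;1 0 0 -12 0;1 0 0 -12 0;1 0 0 -12 0"

```text
time: 29.98
tool_pos: [0.5923, -0.3525, 0.1356]
ee_rot: [3.136, 0.002, 1.38]
wrist_force: [-0.4, 0.4, -2.6]
width: 0.0296
```

```bash
python3 - <<'E'
from h import *
o=robot.get_obs();print(o['tool_pos'],o['wrist_force'],o['width']);print(go(*sp(-.0525),.10,YAW))
E
```

```text
[ 0.59229667 -0.35248257  0.13555427] [-0.35271397  0.36582503 -2.64378213] 0.029594220916727657
(array([31.92,  0.55,  3.49]), np.float64(-0.001))
```

>>> servo_tool --series "1 3.5 0.1 0 0;1 7 0.1 0 0;1 10.5 0.2 0 0;1 14 0.3 0 0;1 17.5 0.3 0 0;1 21 0.4 0 0;1 24.5 0.5 0.5 0;1 28 0.5 1.5 0;1 30.5 0.5 3 0;1 31.5 0.5 5 0;1 31.5 0.5 7 0;1 31.5 0.5 8 0;1 31.5 0.5 8 0;1 31.5 0.5 8 0;1 31.5 0.5 8 0"

```text
time: 31.23
tool_pos: [0.6561, -0.0441, 0.0531]
ee_rot: [3.141, -0.0, 1.379]
wrist_force: [0.9, 0.9, -1.7]
width: 0.0297
```

```bash
python3 - <<'E'
from h import *
o=robot.get_obs();print(o['tool_pos'],st(o['tool_pos']),o['wrist_force'])
C,P,D=shot('wrist','w15.png');X=pts(C,D)
print(go(*sp(-.057),.036,YAW))
E
```

```text
[ 0.65613096 -0.04410519  0.05310745] (np.float64(-56.75761989240502), np.float64(1.5723824773203916)) [ 0.87036063  0.90962929 -1.70976869]
(array([-0.02,  0.1 ,  1.79]), np.float64(-0.002))
```

View pics/w15.png

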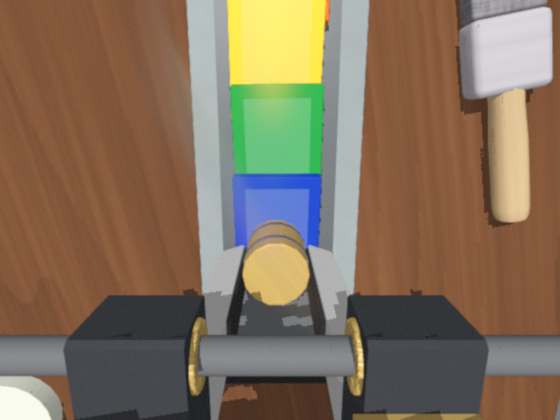

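Weight at (276,275) hangs over the blue plate in line. Now lowering to touch.

>>> servo_tool --series "1 0 0.1 0.6 0;1 0 0.1 1.1 0;1 0 0.1 1.4 0;1 0 0.1 1.6 0;1 0 0.1 1.7 0;1 0 0.1 1.7 0;1 0 0.1 1.7 0"

```text
time: 31.87
tool_pos: [0.6568, -0.0435, 0.0356]
ee_rot: [3.141, -0.0, 1.38]
wrist_force: [-0.1, -0.7, -1.0]
width: 0.0293
```

>>> servo_tool --series "1 0 0 0.1 0;1 0 0 0.15 0;1 0 0 0.2 0;1 0 0 0.2 0;1 0 0 0.2 0"

```text
time: 32.28
tool_pos: [0.6571, -0.0436, 0.0346]
ee_rot: [3.14, -0.0, 1.38]
wrist_force: [-1.4, -0.6, 3.4]
width: 0.0297
```

>>> servo_tool --series "0.4 0 0 0 0;0.3 0 0 0 0;0.2 0 0 0 0;0 0 0 0 0;-0.2 0 0 0 0;-0.3 0 0 0 0;-0.3 0 0 0 0;-0.3 0 0 0 0;-0.3 0 0 -1 0;-0.3 0 0 -3 0;-0.3 0 0 -6 0;-0.3 0 0 -10 0;-0.3 0 0 -14 0;-0.3 0 0 -18 0;-0.3 -3 0 -20 0;-0.3 -3 0 -20 0;-0.3 -3 0 -20 0"

```text
time: 33.7
tool_pos: [0.6517, -0.0741, 0.2368]
ee_rot: [3.136, -0.0, 1.378]
wrist_force: [0.5, 0.2, -1.1]
width: 0.0614
```

```bash
python3 - <<'E'
from h import *
C,P,X=chk('w16.png',[('green',.018),('blue',.018)])
profile(X)
m=((X[...,2]>.05)&(X[...,2]<.075)).astype(np.uint8);m[300:]=0;m=cv2.morphologyEx(m,cv2.MORPH_OPEN,np.ones((3,3)))
for c in cv2.findContours(m,0,1)[0]:
    (u,v),r=cv2.minEnclosingCircle(c)
    if r>6: w=ray(C,[u,v],.06)[0];print((u,v),r,w,st(w))
E
```

```text
t 33.75 [ 0.65098032 -0.07318528  0.2339637 ]
green [ 18 291] xy [ 0.3467 -0.148  76.8085 63.4673 68.7019] s,t [-217.2  285.8] s range -249.2 -173.9 z 0.0119
green [254  91] xy [6.51600e-01 2.15000e-02 4.65381e+01 1.40232e+01 7.79352e+01] s,t [ 6.8 18.4] s range -16.3 30.1 z 0.0211
green [291  91] xy [6.84700e-01 1.55000e-02 4.74365e+01 1.80487e+01 7.97823e+01] s,t [  7.1 -15.3] s range -16.5 30.9 z 0.0226
blue [273 151] xy [ 6.58100e-01 -3.99000e-02  6.77829e+01  5.04142e+01  7.88796e+01] s,t [-52.3   0.4] s range -86.3 -18.3 z 0.0616
[(-110, 7.0), (-105, 6.9), (-100, 7.0), (-95, 6.8), (-90, 6.9), (-85, 14.9), (-80, 15.7), (-75, 17.7), (-70, 57.9), (-65, 58.7), (-60, 59.7), (-55, 60.4), (-50, 61.2), (-45, 56.0), (-40, 32.4), (-35, 23.5), (-30, 24.2), (-25, 25.0), (-20, 25.5), (-15, 18.6), (-10, 19.3), (-5, 20.0), (0, 21.0), (5, 21.7), (10, 22.7), (15, 23.4), (20, 24.1), (25, 24.9), (30, 25.4), (35, 18.5), (40, 19.4), (45, 20.1), (50, 20.9), (55, 21.6), (60, 22.6), (65, 23.2), (70, 24.2), (75, 25.1), (80, 25.3), (85, 14.8), (90, 15.0), (95, 14.9)]
(273.5, 161.0) 16.37843894958496 [ 0.65679737 -0.04434527  0.06      ] (np.float64(-56.86771504897379), np.float64(0.8726577616141735))
```

View pics/w16.png

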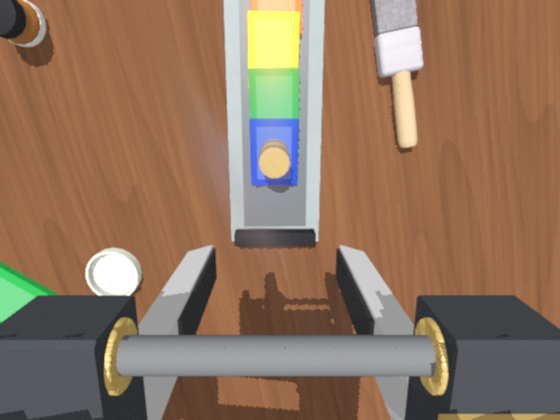

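Weight stands flush on blue (top at (274,161); base centre works out to about s = -51, blue's middle is -53). I'll wait briefly to check for creep and check the bystanders, then hand in.

>>> servo_tool --series "-0.3 0 0 -2 0;-0.3 0 0 -3 0;-0.3 0 0 -3 0;-0.3 0 0 -3 0;-0.3 0 0 -3 0;-0.3 0 0 -3 0;-0.3 0 0 -3 0;-0.3 0 0 -3 0;-0.3 0 0 -3 0;-0.3 0 0 -3 0;-0.3 0 0 -3 0;-0.3 0 0 -3 0;-0.3 0 0 -3 0;-0.3 0 0 -3 0;-0.3 0 0 -3 0;-0.3 0 0 -3 0;-0.3 0 0 -3 0;-0.3 0 0 -3 0;-0.3 0 0 -3 0;-0.3 0 0 -3 0"

```text
time: 35.42
tool_pos: [0.651, -0.073, 0.2634]
ee_rot: [-3.142, -0.0, 1.38]
wrist_force: [0.2, 0.3, 0.8]
width: 0.0611
```

```bash
python3 - <<'E'
from h import *
C,P,X=chk('w17.png',[('blue',.018)]);profile(X)
m=((X[...,2]>.05)&(X[...,2]<.075)).astype(np.uint8);m[300:]=0;m=cv2.morphologyEx(m,cv2.MORPH_OPEN,np.ones((3,3)))
for c in cv2.findContours(m,0,1)[0]:
    (u,v),r=cv2.minEnclosingCircle(c)
    if r>6: print(st(ray(C,[u,v],.06)[0]))
T=np.load('top.npz')['P'].astype(int);N=snapshot('top')[0].astype(int)
for n,(u,v) in(('jar',(232,239)),('dish',(352,239))): print(n,'mean diff',abs(T-N)[v-16:v+16,u-16:u+16].mean())
print(robot.close_job())
E
```

```text
t 35.4667 [ 0.65102435 -0.07301267  0.26349383]
blue [275 150] xy [ 6.57800e-01 -4.00000e-02  6.77563e+01  5.01991e+01  7.90478e+01] s,t [-52.5   0.7] s range -86.4 -18.5 z 0.0628
[(-110, 6.9), (-105, 6.8), (-100, 7.0), (-95, 6.9), (-90, 7.0), (-85, 14.9), (-80, 15.3), (-75, 17.1), (-70, 58.1), (-65, 58.9), (-60, 59.5), (-55, 60.4), (-50, 61.2), (-45, 54.8), (-40, 27.7), (-35, 23.2), (-30, 24.2), (-25, 25.0), (-20, 25.6), (-15, 18.5), (-10, 19.4), (-5, 20.2), (0, 21.1), (5, 21.8), (10, 22.5), (15, 23.4), (20, 24.1), (25, 25.0), (30, 25.1), (35, 18.5), (40, 19.4), (45, 19.9), (50, 21.2), (55, 21.5), (60, 22.6), (65, 23.4), (70, 24.0), (75, 24.9), (80, 25.4), (85, 15.0), (90, 14.9), (95, 15.3), (100, 14.8)]
(np.float64(-56.85191277953004), np.float64(0.44509616390882734))
jar mean diff 2.21484375
dish mean diff 84.76953125
the job is handed in; nothing more can be done
None
```

The job is handed in at about 35.5 s of the 118 s allowed. Orange lies flat about 6 mm from the white stop, with yellow, green and blue shingled after it and the brass weight standing on the blue plate.

- **Shingling:** each lap measures about 19–20 mm. Each shingled plate slopes about 9.3°, and the height profile has its far edge down on the tray. All four plates are within about 2 mm of the tray's centre line.
- **Weight:** its base centre works out about 2 mm from the middle of the blue plate, and it sits flush on the slope. The weight and plates had not measurably moved about 1.7 s after release. The gripper was clear of everything.
- **Bystanders:** the jar looks unchanged in the top picture. The same comparison failed for the dish (mean difference 85), most likely because the arm was covering it in that view. The arm did no work near the dish, and it was standing in the wrist views up to the last one I viewed. I did not measure its position again after the start.

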